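Switch the ball feeder to its other chute

TASK

The seesaw gate of the ball feeder leans towards one catch tray; we want the next two steel balls in the other one. With the fingertips press down the raised end of the gate so that it rocks over its pivot and stays leaning the other way, and then push the two waiting balls along the infeed channel so that both roll over the gate and down into that other tray. Only press and push: do not lift the balls, leave the gate leaning to the new side, and do not disturb the pipe stub, the jar or the steel disc.

Things in the scene. Friction and masses are not known exactly. Their poses are not given: they have to be found in the camera images.
- feeder: Fixed steel ball feeder, blue frame, 590 mm wide. Origin on the table under the gate's pivot; +x points from the infeed channel to the gate (roughly away from the robot), +y to the green (left) tray, z up. Balls pushed past the infeed's crest roll by themselves onto the gate, down its lower end and a fixed steel chute (y = 104 to 186 mm, either side) into that tray
- infeed_lip (a point): Middle of the floor at the infeed's open mouth (feeder x -30 mm, height 138 mm). The yellow-walled channel, 47 mm wide inside, lies along feeder x at y = 0: floor 138 mm high at the back (x -154), rising to a crest 142 mm high at x -55, then falling to the mouth over the gate's middle. Side walls reach a height of 157 mm, the back stop (x -156 to -152) 148 mm: both lower than the balls' centres
- gate (a joint): Angle of the aluminium seesaw gate about its pivot (along feeder x, 115 mm high). -0.28 rad: left (+y) end down, feeds the green tray; +0.28: right end down, left end raised, feeds the red tray. Its weight makes it fall to whichever side of level it is on and holds it there; about 1 N down on the raised pad starts it. Trough 200 mm long, 64 mm wide inside, lips 10 mm (near) and 27 mm (far) above its floor
- gate_weight (a point): Centre of the black over-centre weight on the gate's far side, fixed to the gate: cylinder 56 mm diameter, 30 mm long along feeder x, 55 mm above the pivot axis and 63 mm beyond its middle in feeder x when level; it leans with the gate, towards the lower end
- gate_left_pad (a point): Middle of the orange press pad on the gate's floor near its left (+y) end, on the upper surface, 85 mm from the pivot, moves with the gate (about 142 mm above the table when raised, 118 mm when level, 95 mm when down). The pad is 63 by 28 mm
- gate_right_pad (a point): The same at the right (-y) end of the gate
- ball1_center (a point): Centre of the rear (nearer the back stop) of two loose polished (slippery) hollow steel balls, 40 mm diameter, about 70 g, waiting in the infeed channel one behind the other and touching or nearly so; the centre starts about 135 mm behind the pivot (feeder x = -0.135) and about 158 mm above the table. Pushing it along feeder +x pushes both; push at its middle height, from above it jams
- ball2_center (a point): Centre of the front one of the two steel balls, 40 mm diameter, starts about 96 mm behind the pivot
- left_tray (a point): Centre of the inner floor of the green catch tray at the feeder's left (+y) end (feeder x 0, y 237 mm), 90 by 110 mm inside, floor 5 mm above the table; side walls 75 mm, outer end wall 110 mm high
- right_tray (a point): The same for the red catch tray at the feeder's right (-y) end (y -237 mm)
- pipe_stub: Bystander: loose dark steel pipe stub standing upright, 60 mm diameter, 60 mm tall, origin at the centre of its underside
- jar: Bystander: loose white jar with a black cap, 60 mm diameter, 75 mm tall, origin at the centre of its underside
- disc: Bystander: loose round steel disc lying flat, 90 mm diameter, 22 mm thick, origin at the centre of its underside
There are look-alikes about, which are no part of the job. What is shaped like the part that bears ball2_center but pink is not meant. What is shaped like the part that bears ball1_center but green is not meant.

How it is judged:
By the outcome, as a careful person would: the job done as asked, in the order asked, and still so for the second after the job is handed in, with the robot touching nothing.
It also fails if it takes over 48 s, if anything falls off the work surface, if the arm or the gripper's body presses on something with over 40 N, if the wrist force passes 120 N, or if a joint passes its speed limit or range.

ROBOT

A 7-joint arm with a two-finger parallel gripper is mounted at the origin on the work surface. World frame = base frame: x ahead of the robot, y to its left, z up, the work surface at z = 0. Lengths are in mm, angles in rad, forces in N, time in s.
With the tool pointing down it reaches from about 400 to 875 mm from the base axis. Payload 4.4 kg.
Tool frame: the origin (TCP) lies on the centre line of the jaws, within the pads' length; the fingertips stand 14 mm ahead of it and the grasp point (between the pads) lies 5 mm behind it; z points along the fingers, x is the direction in which the jaws open and shut, and the axes are right-handed (so a half turn about z gives the same grasp; the last joint's range is limited). The gripper opens to 85 mm and grips with 20 to 120 N. Pads are 22 mm wide; open, the fingers measure 114 mm over their backs; the gripper's body (76 mm by 85 mm) begins 54 mm behind the grasp point. The pads swing forward as they close: fully open they stand 13 mm farther back than shut.
Start: joints at [-1.373, 0.628, 0.038, 1.517, -0.027, 0.996, -0.02], TCP at [169.464, 627.535, 245.313] pointing down, gripper open.
Joint ranges: [-3.06, 3.06], [-0.37, 2.12], [-1.25, 1.32], [0.18, 2.47], [-1.1, 4.24], [0.23, 1.98], [-2.94, 2.94]. Speed limits (rad/s): [2.57, 2.57, 3.14, 3.14, 3.14, 3.14, 3.14].

INTERFACE

Orientations are given as [roll, pitch, yaw] about the fixed x, y, z axes, in that order (R = Rz(yaw) Ry(pitch) Rx(roll)).
In Python, from cell import ctrl gives the robot as it stands.
- The arm moves only by the tool send_rows, never from a script. Its argument "commands" is a list of rows, each a list of 5 numbers: the finger opening in mm, from 0 to 85.4, then the shift along the tool's x, y, z in mm, then the turn about the tool's z in degrees. In form: [[grip, x, y, z, roll], ...]. A call has 1 to 5 rows; each row is the pose to reach, as a shift and turn from the pose measured when the call began, along the tool's axes at that moment; what a row does not reach only later rows make up. A row lasts 1/10 s, in which the tool goes at most 50 mm and 8.59 degrees, less where a joint would pass 70% of its speed; a pose out of reach is approached as far as the arm can. A call with a gripper value outside its range is refused whole. The fingers move at their own pace and stop on an object; the grip force is fixed at half the most. Time passes only in rows, so rows that repeat a pose let the fingers close. It gives the time, the measured TCP pose, the force and the opening at its end, in the units of the state.
- ctrl.read_state(): the state, without advancing time (a new reading comes with each control period).
- ctrl.get_image(name): name is "scene" or "top" or "wrist"; returns the picture (420x560x3 uint8, red, green, blue); there is no depth.
- ctrl.camera_params(name): a dict with "fx", "fy", "cx", "cy" (pixels), "cam_to_world" (4x4, takes a point from camera to world coordinates). Camera axes: x right, y down, z forward; pixel columns grow to the right and rows downward; lengths in mm; the calibration is good to about 2 mm. A picture is of the moment at which its call begins: read the wrist's pose just before it. camera_params takes no time and is no camera call; for the wrist camera it gives the pose at the moment of the call.
- ctrl.finish_job(): hands the job in, once; it reports no verdict.
The state is a dict: "clock": time; "qpos": joint angles; "qd": joint speeds; "tau": joint torques, N m; "eef_pos": TCP position; "tool_rot": TCP orientation; "force": force on the tool from outside, world axes, zero at the start; "torque": the same for the moment, N m; "width": finger opening in mm.
Only numpy, scipy, OpenCV 4.12 (cv2) and the standard library are available. Lean on these libraries where they do the work, as an engineer would, in place of code of your own. Each camera call takes 0.05 s, during which the arm holds its last target.

## Working session

There is one attempt and no reset: what is moved stays moved. The work goes in short steps, Python scripts to look and compute and a tool call to move; the robot and the scene stay as the last step left them, time stands still between calls to the robot, and variables do not carry over. Pictures are saved under pics/ and viewed, and the job is handed in when it is done.

Besides the shell and the picture viewer there is one more tool, called after "Emit:" as name(argument=value, ...), one argument or row to a line, values as JSON. send_rows: Moves the arm, as the interface text tells. Its arguments: {"type":"object","properties":{"commands":{"type":"array"}},"required":["commands"]}

```bash
mkdir -p pics; python3 - <<'E'
from cell import ctrl
import cv2
for n in ("scene","top","wrist"):
    im=ctrl.get_image(n); cv2.imwrite(f"pics/{n}0.png",im[:,:,::-1])
    p=ctrl.camera_params(n); print(n,p["fx"],p["cx"],p["cy"],p["cam_to_world"])
s=ctrl.read_state(); print(s)
E
```

```text
scene 465.1044313358744 275.91168931295596 212.54104119434913 [[-8.13234034e-01  4.74783506e-01 -3.36498186e-01  8.40350541e+02]
 [ 5.81878959e-01  6.71576148e-01 -4.58696364e-01  4.51204579e+02]
 [ 8.20268798e-03 -5.68828709e-01 -8.22415112e-01  8.88044434e+02]
 [ 0.00000000e+00  0.00000000e+00  0.00000000e+00  1.00000000e+00]]
top 524.4808294614741 279.2667131309595 212.2098141671274 [[ 1.77729410e-02 -9.95917604e-01  8.84999883e-02  4.52884855e+02]
 [-9.99708950e-01 -1.62566012e-02  1.78252324e-02  3.22597696e+01]
 [-1.63137537e-02 -8.87910371e-02 -9.95916670e-01  1.13665170e+03]
 [ 0.00000000e+00  0.00000000e+00  0.00000000e+00  1.00000000e+00]]
wrist 320.344961388753 282.4141187395684 207.8809556756299 [[ 2.59625286e-01  9.15058603e-01  3.08646180e-01  8.95458186e+01]
 [ 9.65709156e-01 -2.45765543e-01 -8.36966179e-02  6.49683342e+02]
 [-7.32714175e-04  3.19792200e-01 -9.47487420e-01  3.72826631e+02]
 [ 0.00000000e+00  0.00000000e+00  0.00000000e+00  1.00000000e+00]]
{'clock': 0.15, 'qpos': array([-1.37284252,  0.62913684,  0.03843956,  1.51809537, -0.02702512,
        0.99626501, -0.01999851]), 'qd': array([ 0.00078556, -0.00400597,  0.0014127 , -0.00206804,  0.00091588,
       -0.00264869,  0.00063712]), 'tau': array([ 1.21345271e-03, -5.63807166e+01,  1.22787796e+00, -1.93655455e+01,
        1.12222892e-02,  7.32885586e-03, -4.23399289e-07]), 'eef_pos': array([169.3047989 , 627.12798876, 244.61181329]), 'tool_rot': array([-3.14157145e+00,  1.38760169e-03,  1.30703848e+00]), 'force': array([-0.44822691, -0.25313534,  0.59809383]), 'torque': array([-0.01737641,  0.03553837,  0.00239073]), 'width': 85.42727030873995}
```

View pics/scene0.png

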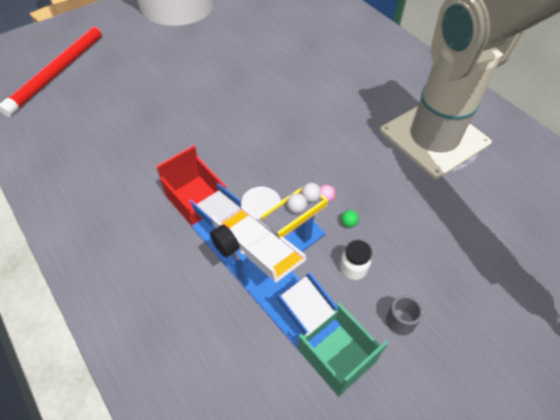

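View pics/top0.png

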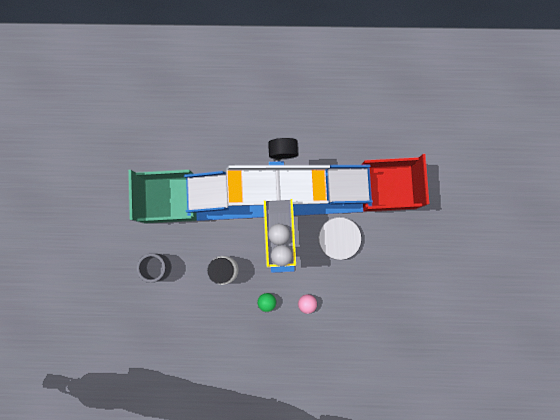

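View pics/wrist0.png

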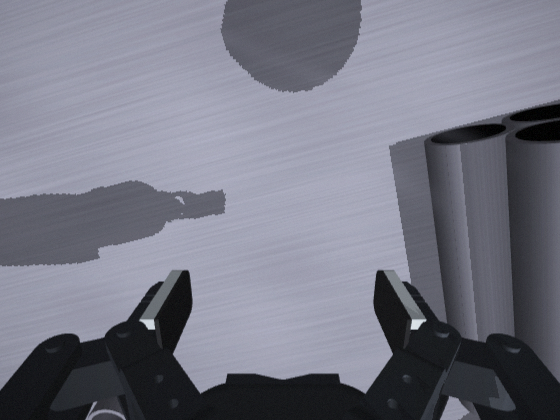

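```bash
cat > h.py <<'E'
import numpy as np, cv2
from cell import ctrl
def ray(p,u,v):
    M=np.array(p["cam_to_world"]); d=M[:3,:3]@np.array([(u-p["cx"])/p["fx"],(v-p["cy"])/p["fy"],1]); return M[:3,3],d/np.linalg.norm(d)
def plane(p,u,v,z):
    o,d=ray(p,u,v); return o+d*(z-o[2])/d[2]
def tri(p1,a,p2,b):
    o1,d1=ray(p1,*a); o2,d2=ray(p2,*b)
    t=np.linalg.lstsq(np.c_[d1,-d2],o2-o1,rcond=None)[0]
    A=o1+t[0]*d1;B=o2+t[1]*d2; return (A+B)/2,np.linalg.norm(A-B)
def blobs(im,lo,hi,amin=40):
    h=cv2.cvtColor(im,cv2.COLOR_RGB2HSV); m=cv2.inRange(h,np.array(lo),np.array(hi))
    n,l,s,c=cv2.connectedComponentsWithStats(m)
    return [(c[i].round(1),s[i].tolist(),l==i) for i in range(1,n) if s[i][4]>=amin]
E
python3 - <<'E'
from h import *
P={n:ctrl.camera_params(n) for n in("top","scene")}
I={n:cv2.imread(f"pics/{n}0.png")[:,:,::-1].copy() for n in P}
C={"orange":((14,150,120),(22,255,255)),"yellow":((23,150,120),(32,255,255)),"green":((65,80,40),(90,255,255)),"red":((0,150,80),(6,255,255)),"blk":((0,0,0),(180,255,45))}
for k,(lo,hi) in C.items():
  for n in P:
    for b in blobs(I[n],lo,hi,25):
      r=cv2.minAreaRect(np.argwhere(b[2])[:,::-1].astype(np.float32))
      print(k,n,b[0],b[1],np.round(r[0],1),np.round(r[1],1),round(r[2],1))
for n,b in (("top",(215,190,320,280)),("scene",(250,170,350,240))):
  x0,y0,x1,y1=b; cv2.imwrite(f"pics/c_{n}.png",cv2.resize(I[n][y0:y1,x0:x1,::-1],None,fx=6,fy=6,interpolation=cv2.INTER_CUBIC))
E
```

```text
orange top [234.5 186. ] [228, 171, 14, 31, 412] [234.5 186. ] [30. 13.] 90.0
orange top [318.3 184.7] [312, 170, 14, 31, 374] [318.5 184.7] [30.1 12.4] 86.6
orange scene [233.4 218.8] [223, 211, 24, 17, 58] [234.7 218.7] [ 7.5 24.1] 56.3
yellow top [292.7 234.6] [288, 199, 8, 67, 142] [292.5 232. ] [ 7.  65.9] 1.8
yellow top [266.4 236.6] [264, 201, 13, 66, 150] [266.  233.7] [65.1  9. ] 80.2
yellow scene [303.  217.1] [278, 197, 49, 39, 299] [302.4 217.5] [ 8.2 58.7] 50.9
yellow scene [274.9 207.4] [262, 199, 25, 18, 70] [274.4 208.1] [ 3.  29.4] 54.2
yellow scene [235.3 218.7] [226, 212, 20, 14, 110] [235.6 218.7] [ 6.  19.8] 58.0
yellow scene [286.3 263.3] [275, 254, 25, 22, 228] [286.  263.3] [ 9.2 27.2] 53.1
green top [158.5 196.4] [129, 170, 67, 53, 2943] [162. 196.] [52. 66.] 90.0
green top [266.4 302. ] [257, 293, 19, 19, 280] [266. 302.] [18. 18.] 90.0
green scene [398.3  10.2] [393, 0, 12, 23, 142] [398.2  10.3] [ 6.3 22.8] 14.0
green scene [349.5 218.2] [341, 210, 18, 17, 247] [349.5 218. ] [16. 17.] 90.0
green scene [341.9 351.3] [298, 304, 89, 91, 3663] [341.8 345.1] [70.3 70.6] 48.8
red top [398.2 183.5] [362, 154, 67, 57, 2785] [394.3 182.8] [53.  65.6] 85.6
red scene [55.5 66.6] [10, 28, 91, 78, 1351] [56.2 65.9] [ 13.4 110.6] 49.4
red scene [186.6 181. ] [158, 146, 62, 77, 2412] [189.7 183.4] [66.8 50.9] 52.9
blk top [283.8 149.5] [269, 138, 29, 22, 326] [283.  148.5] [21. 28.] 90.0
blk scene [222.  245.9] [212, 233, 26, 22, 146] [221.9 245.2] [28.6 14.8] 26.6
```

View pics/c_top.png

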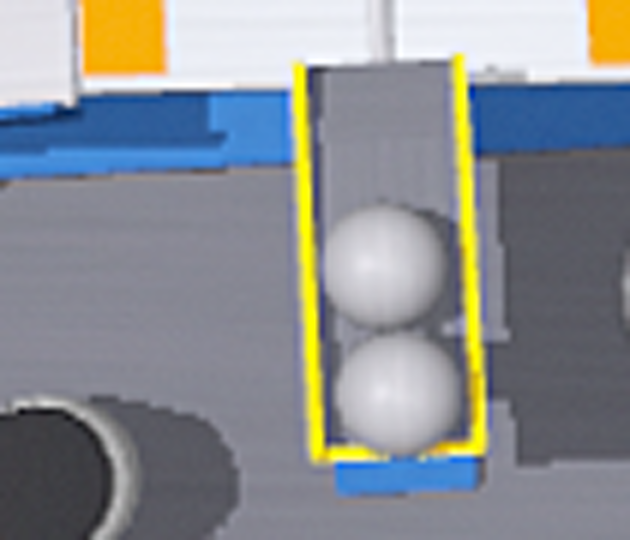

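View pics/c_scene.png

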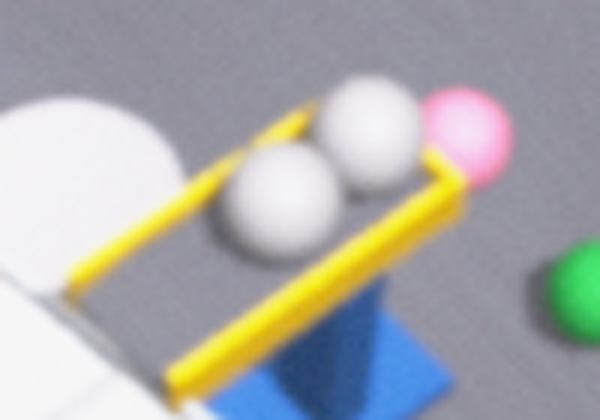

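```bash
python3 - <<'E'
from h import *
t=ctrl.camera_params("top"); s=ctrl.camera_params("scene")
b1=tri(t,(281.3,255.3),s,(311.8,192.2)); b2=tri(t,(279.2,234.3),s,(297.3,203.8)); print("balls",b1,b2)
print("plane",plane(t,281.3,255.3,158),plane(t,279.2,234.3,160))
lp=tri(t,(234.5,186),s,(286.3,263.5)); rp=tri(t,(318.4,184.7),s,(234.5,218.7)); print("pads tri",lp,rp)
L=plane(t,234.5,186,142);R=plane(t,318.4,184.7,95);print("pads plane",L,R)
for c in((265,200.7),(291.5,199.5),(268,266.5),(295,265.3)): print(plane(t,*c,157))
for r in ((153,196),(400,183)): print(r)
d=(L-R)[:2]; d/=np.linalg.norm(d); print("yaw from pads",np.arctan2(-d[0],d[1]), "mid",(L+R)/2)
print("discs", plane(t,340,239,22), plane(t,222,270,75),plane(t,152,266,60))
E
```

```text
balls (array([458.25009022,  45.65257299, 160.7956034 ]), np.float64(3.283199067562397)) (array([497.23935705,  50.25981988, 158.34400102]), np.float64(3.2606955994356963))
plane [459.46577792  44.56418107 158.        ] [498.36515479  49.13012514 160.        ]
pads tri (array([588.10112578, 137.68534108, 146.25804048]), np.float64(4.251858432363121)) (array([598.74618441, -24.30087134, 103.64547097]), np.float64(5.11933435279299))
pads plane [590.26718033 136.70620686 142.        ] [601.98726128 -26.42438006  95.        ]
[561.22280419  77.00184497 157.        ]
[564.28543928  27.23550779 157.        ]
[438.28747485  68.93769813 157.        ]
[441.40852836  18.8039175  157.        ]
(153, 196)
(400, 183)
yaw from pads 0.07172154731178831 mid [596.12722081  55.1409134  118.5       ]
discs [497.0188572  -77.57546035  22.        ] [428.37576763 164.64874454  75.        ] [433.57639164 310.53653177  60.        ]
```

```bash
cat >> h.py <<'E'
from scipy.spatial.transform import Rotation as Ro
O=np.array([593.5,54.4]); Y=0.068
def fw(x,y): return O+np.array([np.cos(Y)*x-np.sin(Y)*y,np.sin(Y)*x+np.cos(Y)*y])
def go(x,y,z):
    s=ctrl.read_state(); R=Ro.from_euler("xyz",s["tool_rot"]).as_matrix(); e=s["eef_pos"]
    w=np.array([*fw(x,y),z]); yaw=s["tool_rot"][2]
    d=e[:2]-O; c,n=np.cos(Y),np.sin(Y)
    print("t",s["clock"],"eef",e.round(1),"rot",s["tool_rot"].round(3),"feeder",(c*d[0]+n*d[1]).round(1),(-n*d[0]+c*d[1]).round(1),"F",s["force"].round(2),"w",round(s["width"],1))
    print("target",w.round(1),"shift",(R.T@(w-e)).round(1),"roll",round(np.degrees(yaw-(np.pi/2+Y)),1))
E
python3 -c "
from h import *
go(-10,80,235)"
```

```text
t 0.15 eef [169.3 627.1 244.6] rot [-3.142e+00  1.000e-03  1.307e+00] feeder -384.3 600.2 F [-0.45 -0.25  0.6 ] w 85.4
target [578.1 133.5 235. ] shift [-369.9  523.3   10.1] roll -19.0
```

Emit:
send_rows(
  commands=[
    [0, -25, 36, 0, -4],
    [0, -55, 78, 0, -8],
    [0, -85, 120, 0, -12],
    [0, -115, 162, 0, -16],
    [0, -145, 205, 0, -19],
  ],
)

```text
clock: 0.65
eef_pos: [325.6, 437.4, 244.7]
tool_rot: [-3.141, 0.002, 1.642]
force: [0.2, 0.6, 0.4]
width: 12.3
```

```bash
python3 -c "
from h import *
go(-10,80,235)"
```

```text
t 0.65 eef [325.6 437.4 244.7] rot [-3.141e+00  2.000e-03  1.642e+00] feeder -241.2 400.4 F [0.24 0.6  0.43] w 12.3
target [578.1 133.5 235. ] shift [-321.   230.3   10.1] roll 0.2
```

Emit:
send_rows(
  commands=[
    [0, -38, 27, 1, 0],
    [0, -76, 55, 2, 0],
    [0, -114, 82, 3, 0],
    [0, -152, 109, 4, 0],
    [0, -190, 137, 5, 0],
  ],
)

```text
clock: 1.15
eef_pos: [476.5, 255.9, 239.8]
tool_rot: [-3.141, 0.002, 1.642]
force: [0.6, -0.1, -0.2]
width: -0.4
```

```bash
python3 -c "
from h import *
go(-10,80,235)"
```

```text
t 1.15 eef [476.5 255.9 239.8] rot [-3.141e+00  2.000e-03  1.642e+00] feeder -103.0 209.0 F [ 0.62 -0.06 -0.16] w -0.4
target [578.1 133.5 235. ] shift [-129.3   92.7    5. ] roll 0.2
```

Emit:
send_rows(
  commands=[
    [0, -38, 27, 1, 0],
    [0, -76, 55, 2, 0],
    [0, -114, 82, 4, 0],
    [0, -129, 93, 5, 0],
    [0, -129, 93, 5, 0],
  ],
)

```text
clock: 1.65
eef_pos: [580.0, 129.8, 234.3]
tool_rot: [-3.141, 0.004, 1.635]
force: [-0.4, -0.3, -0.1]
width: 0.0
```

```bash
python3 - <<'E'
from h import *
go(-10,80,170)
for n in("wrist","top","scene"):
    cv2.imwrite(f"pics/{n}1.png",ctrl.get_image(n)[:,:,::-1])
p=ctrl.camera_params("wrist"); M=np.array(p["cam_to_world"]); s=ctrl.read_state()
for dz in(14,27):
    q=np.linalg.inv(M)@np.array([*s["eef_pos"][:2],s["eef_pos"][2]-dz,1]); print(dz,p["fx"]*q[0]/q[2]+p["cx"],p["fy"]*q[1]/q[2]+p["cy"])
E
```

```text
t 1.65 eef [580.  129.8 234.3] rot [-3.141  0.004  1.635] feeder -8.3 76.2 F [-0.36 -0.3  -0.08] w 0.0
target [578.1 133.5 170. ] shift [ 4.1 -1.7 64.3] roll -0.2
14 280.10007656689754 273.0472583274962
27 280.2561794597375 260.78711144648645
```

View pics/wrist1.png

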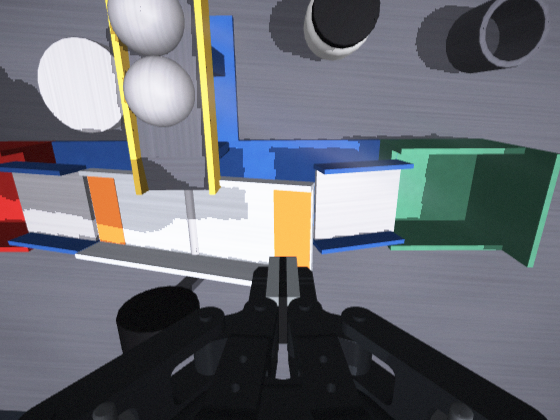

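View pics/scene1.png

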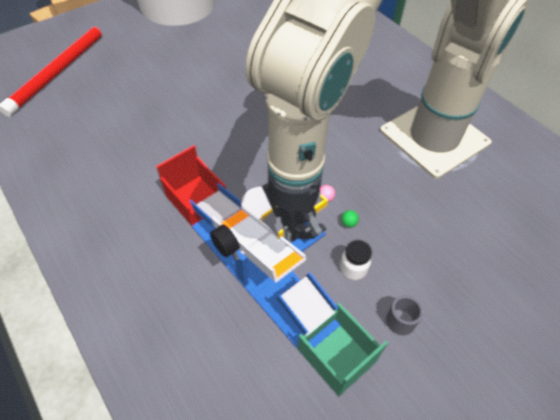

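Emit:
send_rows(
  commands=[
    [0, 4, -2, 30, 0],
    [0, 4, -2, 60, 0],
    [0, 4, -2, 70, 0],
    [0, 4, -2, 70, 0],
  ],
)

```text
clock: 2.2
eef_pos: [573.1, 140.8, 163.6]
tool_rot: [-3.136, 0.0, 1.646]
force: [0.1, -0.4, -0.2]
width: -0.4
```

```bash
python3 - <<'E'
from h import *
go(-10,80,122)
cv2.imwrite(f"pics/wrist2.png",ctrl.get_image("wrist")[:,:,::-1])
E
```

```text
t 2.2 eef [573.1 140.8 163.6] rot [-3.136  0.     1.646] feeder -14.5 87.6 F [ 0.09 -0.35 -0.21] w -0.4
target [578.1 133.5 122. ] shift [-7.7  4.7 41.6] roll 0.4
```

View pics/wrist2.png

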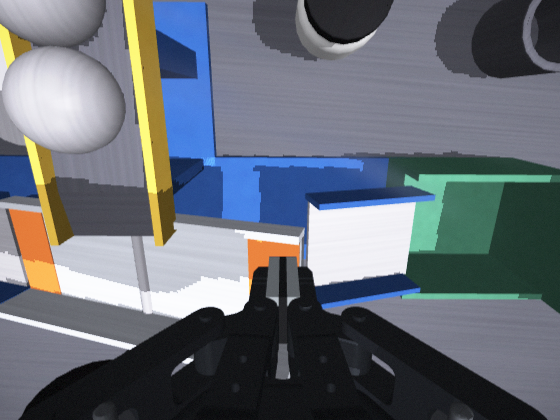

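Emit:
send_rows(
  commands=[
    [0, -6, 4, 0, 0],
    [0, -7, 5, 0, 0],
    [0, -7, 5, 0, 0],
    [0, -7, 5, 0, 0],
  ],
)

```text
clock: 2.65
eef_pos: [580.2, 134.0, 165.5]
tool_rot: [-3.14, -0.0, 1.645]
force: [0.1, 0.8, -0.4]
width: 0.1
```

```bash
python3 - <<'E'
from h import *
go(-10,80,122)
E
```

```text
t 2.65 eef [580.2 134.  165.5] rot [-3.14  -0.     1.645] feeder -7.8 80.3 F [ 0.1   0.76 -0.44] w 0.1
target [578.1 133.5 122. ] shift [-0.3 -2.1 43.5] roll 0.4
```

Emit:
send_rows(
  commands=[
    [0, 0, -1, 6, 0],
    [0, 0, -2, 11, 0],
    [0, 0, -2, 16, 0],
    [0, 0, -2, 21, 0],
    [0, 0, -2, 26, 0],
  ],
)

```text
clock: 3.15
eef_pos: [578.0, 133.9, 138.9]
tool_rot: [-3.139, -0.0, 1.645]
force: [0.3, 0.3, 1.2]
width: -0.1
```

```bash
python3 - <<'E'
from h import *
go(-10,80,122)
E
```

```text
t 3.15 eef [578.  133.9 138.9] rot [-3.139 -0.     1.645] feeder -10.1 80.4 F [0.25 0.28 1.2 ] w -0.1
target [578.1 133.5 122. ] shift [-0.4  0.1 16.9] roll 0.4
```

Emit:
send_rows(
  commands=[
    [0, 0, 0, 5, 0],
    [0, 0, 0, 9, 0],
    [0, 0, 0, 13, 0],
    [0, 0, 0, 17, 0],
    [0, 0, 0, 17, 0],
  ],
)

```text
clock: 3.65
eef_pos: [577.5, 133.8, 121.2]
tool_rot: [-3.138, 0.0, 1.645]
force: [-0.3, -0.1, -0.4]
width: -0.0
```

```bash
python3 - <<'E'
from h import *
go(-10,80,122)
cv2.imwrite(f"pics/wrist3.png",ctrl.get_image("wrist")[:,:,::-1])
cv2.imwrite(f"pics/top3.png",ctrl.get_image("top")[:,:,::-1])
E
```

```text
t 3.65 eef [577.5 133.8 121.2] rot [-3.138  0.     1.645] feeder -10.5 80.3 F [-0.32 -0.08 -0.39] w -0.0
target [578.1 133.5 122. ] shift [-0.3  0.5 -0.8] roll 0.4
```

View pics/wrist3.png

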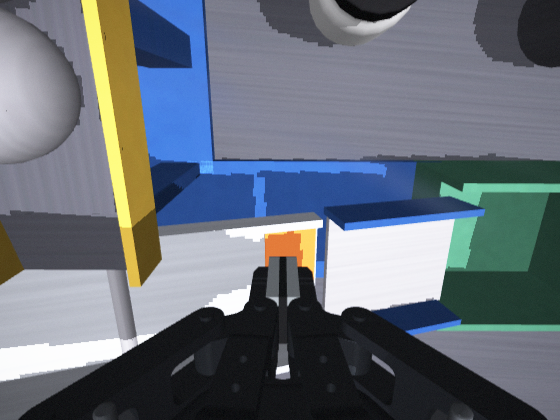

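The gate's force is gone and its floor now slopes down to the left. I'll lift straight up and check.

Emit:
send_rows(
  commands=[
    [0, 0, 0, -30, 0],
    [0, 0, 0, -65, 0],
    [0, 0, 0, -100, 0],
    [0, 0, 0, -115, 0],
    [0, 0, 0, -115, 0],
  ],
)

```text
clock: 4.25
eef_pos: [580.0, 134.3, 239.8]
tool_rot: [3.138, -0.001, 1.645]
force: [0.6, 0.2, -0.7]
width: -0.1
```

```bash
python3 - <<'E'
from h import *
go(-195,0,235)
cv2.imwrite(f"pics/wrist4.png",ctrl.get_image("wrist")[:,:,::-1])
cv2.imwrite(f"pics/scene4.png",ctrl.get_image("scene")[:,:,::-1])
E
```

```text
t 4.25 eef [580.  134.3 239.8] rot [ 3.138e+00 -1.000e-03  1.645e+00] feeder -8.1 80.6 F [ 0.65  0.24 -0.7 ] w -0.1
target [399.   41.2 235. ] shift [ -79.4 -187.5    4. ] roll 0.4
```

View pics/wrist4.png

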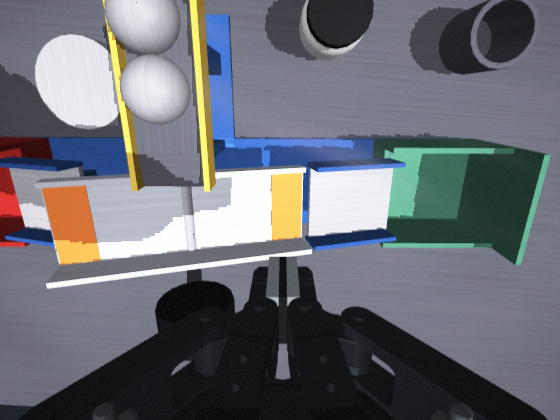

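View pics/scene4.png

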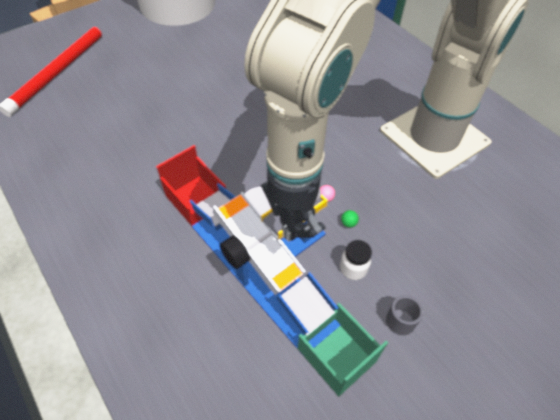

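Gate now leans left (right pad raised, left end meeting the green chute; balls still waiting). Going behind the balls.

Emit:
send_rows(
  commands=[
    [0, -18, -38, 0, 0],
    [0, -36, -76, 1, 0],
    [0, -54, -114, 2, 0],
    [0, -72, -150, 3, 0],
    [0, -79, -169, 4, 0],
  ],
)

```text
clock: 4.85
eef_pos: [410.6, 40.2, 231.5]
tool_rot: [-3.133, 0.001, 1.643]
force: [0.0, -0.6, -0.6]
width: -0.1
```

Emit:
send_rows(
  commands=[
    [0, 0, 0, 0, 0],
    [0, 0, 0, 0, 0],
    [0, 0, 0, 0, 0],
  ],
)

```text
clock: 5.15
eef_pos: [411.9, 40.9, 231.2]
tool_rot: [-3.134, 0.001, 1.644]
force: [0.3, 0.1, -1.2]
width: 0.3
```

```bash
python3 - <<'E'
from h import *
go(-177,0,190)
for n in("wrist","top"): cv2.imwrite(f"pics/{n}5.png",ctrl.get_image(n)[:,:,::-1])
E
```

```text
t 5.15 eef [411.9  40.9 231.2] rot [-3.134e+00  1.000e-03  1.644e+00] feeder -182.1 -1.2 F [ 0.33  0.06 -1.23] w 0.3
target [416.9  42.4 190. ] shift [ 1.2  5.4 41.1] roll 0.3
```

View pics/wrist5.png

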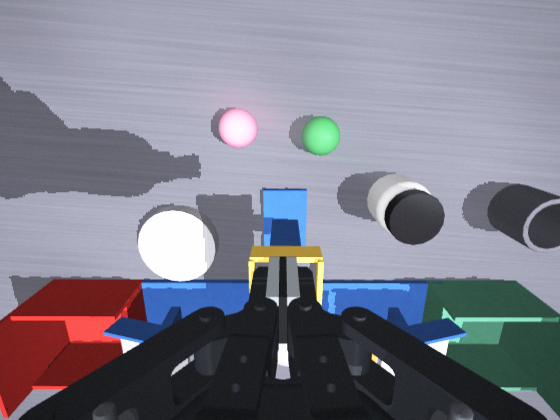

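View pics/top5.png

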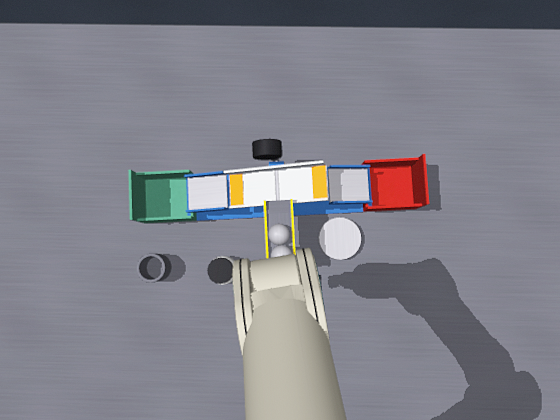

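Emit:
send_rows(
  commands=[
    [0, 1, 1, 20, 0],
    [0, 1, 1, 40, 0],
    [0, 1, 1, 56, 0],
    [0, 1, 1, 63, 0],
    [0, 1, 1, 63, 0],
  ],
)

```text
clock: 5.75
eef_pos: [412.2, 42.1, 167.4]
tool_rot: [-3.132, 0.001, 1.645]
force: [-0.4, 0.3, 0.6]
width: 0.1
```

```bash
python3 - <<'E'
from h import *
go(-65,0,167)
for n in("wrist",): cv2.imwrite(f"pics/{n}6.png",ctrl.get_image(n)[:,:,::-1])
E
```

```text
t 5.75 eef [412.2  42.1 167.4] rot [-3.132e+00  1.000e-03  1.645e+00] feeder -181.8 0.1 F [-0.41  0.26  0.64] w 0.1
target [528.7  50.  167. ] shift [ -0.8 116.8  -0.7] roll 0.3
```

View pics/wrist6.png

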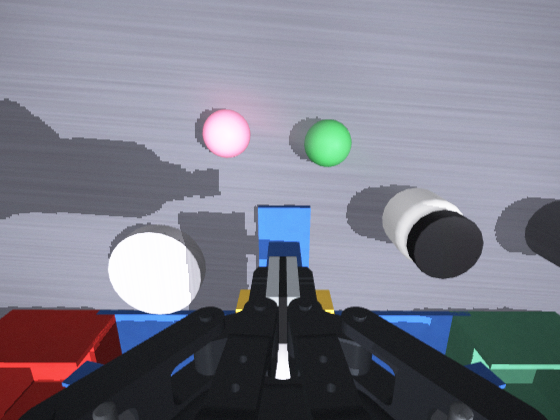

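Emit:
send_rows(
  commands=[
    [0, 0, 10, 0, 0],
    [0, 0, 18, 0, 0],
    [0, 0, 24, 0, 0],
    [0, 0, 30, 0, 0],
    [0, 0, 36, 0, 0],
  ],
)

```text
clock: 6.3
eef_pos: [448.9, 44.8, 167.9]
tool_rot: [-3.133, 0.001, 1.645]
force: [-1.5, -0.7, 0.4]
width: 0.4
```

```bash
python3 - <<'E'
from h import *
go(-65,0,168)
for n in("wrist","top"): cv2.imwrite(f"pics/{n}7.png",ctrl.get_image(n)[:,:,::-1])
E
```

```text
t 6.3 eef [448.9  44.8 167.9] rot [-3.133e+00  1.000e-03  1.645e+00] feeder -144.9 0.2 F [-1.47 -0.65  0.44] w 0.4
target [528.7  50.  168. ] shift [-0.7 79.9 -0.8] roll 0.3
```

View pics/top7.png

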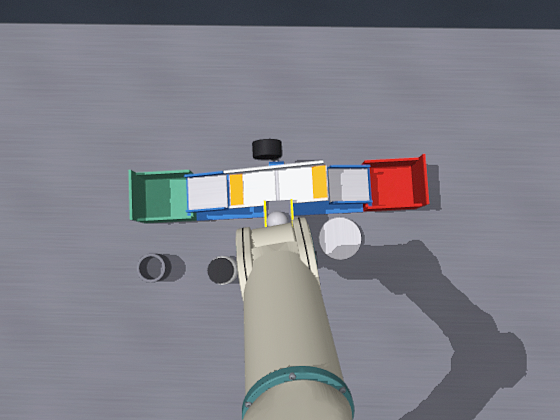

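Emit:
send_rows(
  commands=[
    [0, 0, 6, 0, 0],
    [0, 0, 11, 0, 0],
    [0, 0, 16, 0, 0],
    [0, 0, 21, 0, 0],
    [0, 0, 26, 0, 0],
  ],
)

```text
clock: 6.9
eef_pos: [476.1, 46.9, 167.7]
tool_rot: [-3.135, 0.001, 1.645]
force: [-0.1, -0.2, 0.5]
width: -0.1
```

Emit:
send_rows(
  commands=[
    [0, 0, 0, 0, 0],
    [0, 0, 0, 0, 0],
  ],
)

```text
clock: 7.1
eef_pos: [476.3, 46.9, 167.6]
tool_rot: [-3.135, 0.001, 1.645]
force: [-0.4, -1.3, 0.7]
width: -0.3
```

```bash
python3 - <<'E'
from h import *
go(-65,0,168)
for n in("scene","top"): cv2.imwrite(f"pics/{n}8.png",ctrl.get_image(n)[:,:,::-1])
E
```

```text
t 7.1 eef [476.3  46.9 167.6] rot [-3.135e+00  1.000e-03  1.645e+00] feeder -117.5 0.4 F [-0.44 -1.28  0.73] w -0.3
target [528.7  50.  168. ] shift [-0.7 52.5 -0.7] roll 0.3
```

View pics/top8.png

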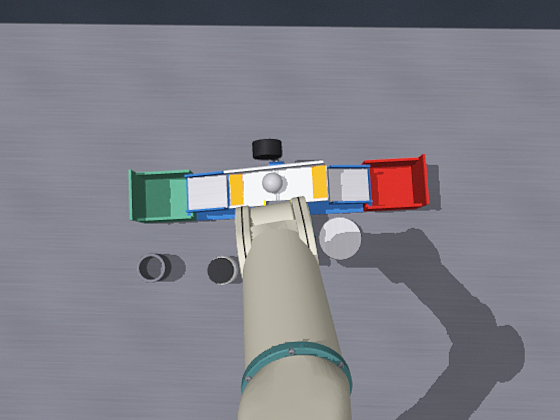

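View pics/scene8.png

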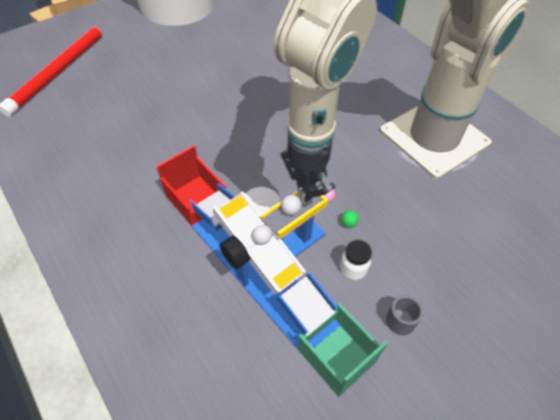

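Ball2 is on the gate (top pixel 272,183) and starting to roll left. I'll wait for it to pass.

Emit:
send_rows(
  commands=[
    [0, 0, 0, 0, 0],
    [0, 0, 0, 0, 0],
    [0, 0, 0, 0, 0],
    [0, 0, 0, 0, 0],
    [0, 0, 0, 0, 0],
  ],
)

```text
clock: 7.7
eef_pos: [475.9, 46.8, 167.6]
tool_rot: [-3.134, 0.001, 1.645]
force: [-0.0, -0.3, -0.9]
width: -0.1
```

Emit:
send_rows(
  commands=[
    [0, 0, 0, 0, 0],
    [0, 0, 0, 0, 0],
    [0, 0, 0, 0, 0],
    [0, 0, 0, 0, 0],
    [0, 0, 0, 0, 0],
  ],
)

```text
clock: 8.2
eef_pos: [475.8, 46.8, 167.6]
tool_rot: [-3.134, 0.001, 1.645]
force: [-0.2, 0.5, 0.2]
width: 0.2
```

```bash
python3 - <<'E'
from h import *
go(-80,0,168)
for n in("scene",): cv2.imwrite(f"pics/{n}9.png",ctrl.get_image(n)[:,:,::-1])
E
```

```text
t 8.2 eef [475.8  46.8 167.6] rot [-3.134e+00  1.000e-03  1.645e+00] feeder -117.9 0.4 F [-0.23  0.53  0.23] w 0.2
target [513.7  49.  168. ] shift [-0.7 37.9 -0.6] roll 0.3
```

View pics/scene9.png

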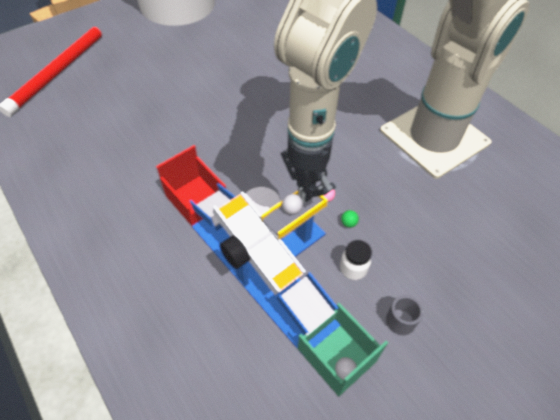

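Ball2 lies in the green tray (pixel 345,368). Now ball1.

Emit:
send_rows(
  commands=[
    [0, 0, 6, 0, 0],
    [0, 0, 11, 0, 0],
    [0, 0, 16, 0, 0],
    [0, 0, 21, 0, 0],
    [0, 0, 26, 0, 0],
  ],
)

```text
clock: 8.75
eef_pos: [502.3, 48.8, 167.4]
tool_rot: [-3.134, 0.001, 1.644]
force: [0.1, -0.2, -0.0]
width: -0.2
```

Emit:
send_rows(
  commands=[
    [0, 0, 5, 0, 0],
    [0, 0, 10, 0, 0],
    [0, 0, 14, 0, 0],
    [0, 0, 14, 0, 0],
    [0, 0, 14, 0, 0],
  ],
)

```text
clock: 9.25
eef_pos: [516.2, 49.8, 167.2]
tool_rot: [-3.134, 0.001, 1.645]
force: [-0.3, -0.4, 0.6]
width: -0.2
```

Emit:
send_rows(
  commands=[
    [0, 0, -10, 0, 0],
    [0, 0, -20, -5, 0],
    [0, 0, -20, -30, 0],
    [0, 0, -20, -60, 0],
    [0, 0, -20, -60, 0],
  ],
)

```text
clock: 9.75
eef_pos: [497.8, 48.6, 230.9]
tool_rot: [-3.14, 0.0, 1.645]
force: [0.3, 0.1, 0.2]
width: -0.0
```

```bash
python3 - <<'E'
from h import *
go(-80,0,168)
for n in("scene","top"): cv2.imwrite(f"pics/{n}10.png",ctrl.get_image(n)[:,:,::-1])
E
```

```text
t 9.75 eef [497.8  48.6 230.9] rot [-3.14   0.     1.645] feeder -95.8 0.7 F [0.27 0.13 0.24] w -0.0
target [513.7  49.  168. ] shift [-0.8 15.9 62.9] roll 0.3
```

View pics/scene10.png

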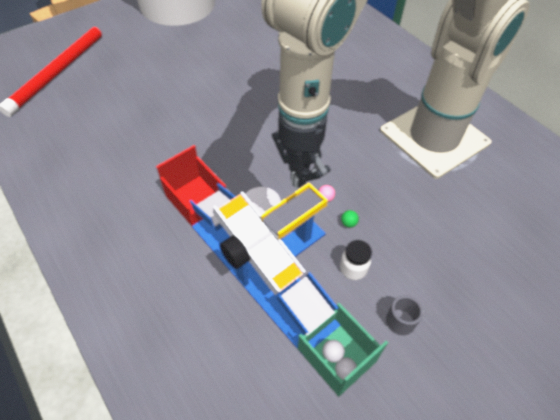

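View pics/top10.png

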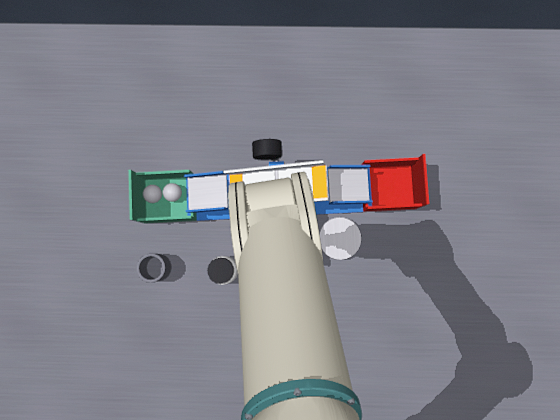

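Emit:
send_rows(
  commands=[
    [0, 0, 0, -5, 0],
    [0, 0, 0, -5, 0],
    [0, 0, 0, -5, 0],
    [0, 0, 0, -5, 0],
    [0, 0, 0, -5, 0],
  ],
)

```text
clock: 10.35
eef_pos: [495.8, 48.3, 232.7]
tool_rot: [-3.134, 0.001, 1.645]
force: [-0.3, 0.1, -0.0]
width: 0.0
```

```bash
python3 - <<'E'
from h import *
for n in("top",): cv2.imwrite(f"pics/{n}11.png",ctrl.get_image(n)[:,:,::-1])
E
```

```text
(no output)
```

View pics/top11.png

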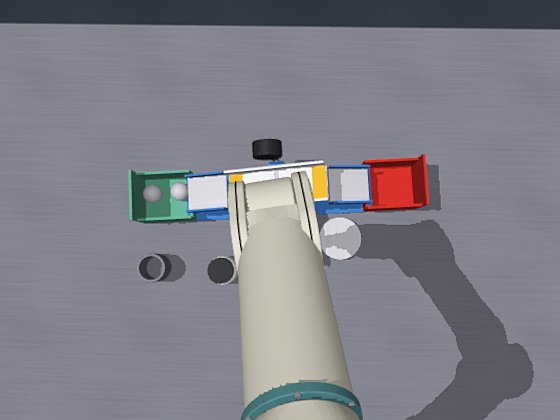

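Emit:
send_rows(
  commands=[
    [0, 0, 0, 0, 0],
    [0, 0, 0, 0, 0],
    [0, 0, 0, 0, 0],
    [0, 0, 0, 0, 0],
    [0, 0, 0, 0, 0],
  ],
)

```text
clock: 10.9
eef_pos: [495.9, 48.4, 232.8]
tool_rot: [-3.134, 0.001, 1.645]
force: [-0.1, -0.9, -0.1]
width: 0.1
```

Emit:
send_rows(
  commands=[
    [0, 0, 0, 0, 0],
    [0, 0, 0, 0, 0],
    [0, 0, 0, 0, 0],
    [0, 0, 0, 0, 0],
    [0, 0, 0, 0, 0],
  ],
)

```text
clock: 11.4
eef_pos: [495.9, 48.3, 232.8]
tool_rot: [-3.134, 0.001, 1.645]
force: [0.2, 0.7, 1.0]
width: 0.0
```

Emit:
send_rows(
  commands=[
    [0, 0, 0, 0, 0],
    [0, 0, 0, 0, 0],
    [0, 0, 0, 0, 0],
    [0, 0, 0, 0, 0],
    [0, 0, 0, 0, 0],
  ],
)

```text
clock: 11.9
eef_pos: [495.9, 48.4, 232.8]
tool_rot: [-3.134, 0.001, 1.645]
force: [0.7, -0.0, -0.2]
width: 0.2
```

```bash
python3 - <<'E'
from h import *
for n in("top","scene"): cv2.imwrite(f"pics/{n}12.png",ctrl.get_image(n)[:,:,::-1])
E
```

```text
(no output)
```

View pics/top12.png

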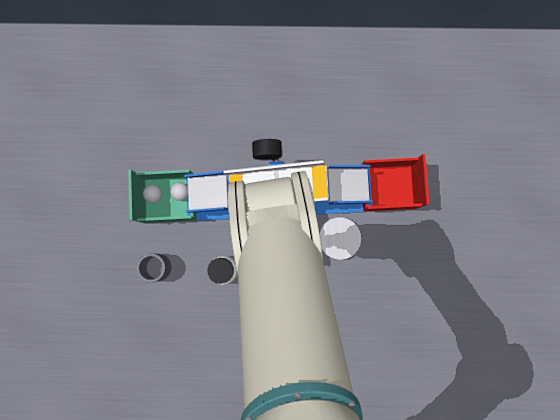

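View pics/scene12.png

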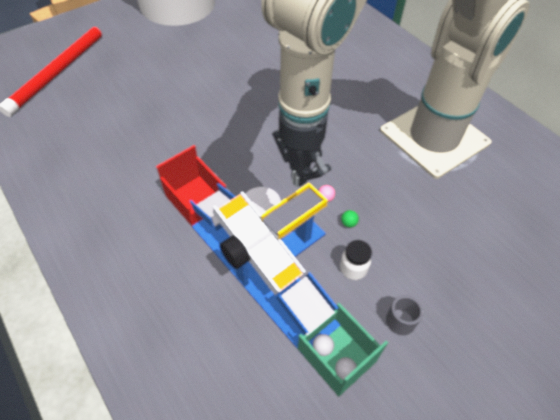

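```bash
python3 - <<'E'
from h import *
t=ctrl.camera_params("top"); s=ctrl.camera_params("scene")
for a,b in (((179,191),(323,345)),((152,194),(345,368.5))):
  p,e=tri(t,a,s,b); d=p[:2]-O; print(p.round(1),e.round(1),"feeder",np.cos(Y)*d[0]+np.sin(Y)*d[1],-np.sin(Y)*d[0]+np.cos(Y)*d[1])
ctrl.finish_job()
E
```

```text
[592.8 268.   27.2] 1.9 feeder 13.840495412590052 213.18383819429786
[586.3 325.7  25.2] 0.3 feeder 11.224737739546695 271.1610720721002
the job is handed in; nothing more can be done
```

The gate now leans left and both steel balls are in the green tray. I handed the job in at about 12 s of the 48 s allowed.

- **Gate:** It was feeding the red tray, with its left end raised. I pressed the left pad down past level with the closed fingertips. It rocked over, and it was still leaning left in the last pictures.
- **Balls:** I pushed the rear ball at mid-height along the infeed. The front ball rolled over the gate into the green tray first, and the rear ball followed. Neither ball was lifted.
- **Last checks:** Both balls were at rest on the tray floor. By triangulation their centres were 25 to 27 mm high (25 expected), at feeder y of about 213 and 271 mm. The pipe stub, jar and disc looked unmoved in the pictures, and the robot was clear of everything. Measured forces stayed under about 2 N.
- **Disagreements:** After the first descent towards the left pad, the fingertips were about 8 mm off sideways. I corrected that before touching the pad. No check failed.

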